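# Fan the floor-laying shims along the return tray

## Task

A floor-laying kit has come back to the lending counter and its shims must be laid out so they can be counted at a glance. Take the two oblong wooden shims from the counter and carry on the row begun in the grey tray, like roof shingles: one after the other along the middle of the tray, lengthwise and straight, each one covering about a third of the length of the shim before it and its other end resting down on the tray floor. The shim already in the tray stays where it is, and either of the two may come first; the square and round pieces are not part of the row.

Things in the scene. Friction and masses are not known exactly. Their poses are not given: they have to be found in the camera images.
- tray: Shallow grey plastic tray fixed to the counter, outside 290 mm (its x) by 150 mm (its y), floor 4 mm thick, rim 4 mm thick standing 14 mm above the counter. Origin: centre of its underside, on the counter. The row runs along its long middle line in its +x direction (away from the robot), starting from the shim at its -x end (nearest the robot); its z is up.
- first_shim_center (a point): The shim that already lies flat, loose, on the tray floor near the tray's -x end, on its middle line and lengthwise along it: a flat oblong shim of brown wood, 90 mm long, 40 mm wide, 8 mm thick (35 g). This point is its centre, half-way up its thickness; its x runs along the 90 mm length, y across the 40 mm width, z up through the thickness.
- shim_a_center (a point): One of two equal loose shims lying flat on the counter: a flat oblong shim of brown wood, 90 mm long, 40 mm wide, 8 mm thick (35 g). This point is its centre, half-way up its thickness; its x runs along the 90 mm length, y across the 40 mm width, z up through the thickness (which of its two ends leads does not matter). Other pieces of the same wood lie around, one square (58 mm) and one round (62 mm), each at least 30 mm away.
- shim_b_center (a point): The other loose shim on the counter, the same as the first: a flat oblong shim of brown wood, 90 mm long, 40 mm wide, 8 mm thick (35 g). This point is its centre, half-way up its thickness; its x runs along the 90 mm length, y across the 40 mm width, z up through the thickness.
Things that resemble listed ones, but are neither listed nor needed, are in the scene too. Leave any blue or purple look-alike of the part that bears shim_b_center alone. What is shaped like the part that bears shim_a_center but yellow is not meant.

How it is judged:
At the end, for the whole second after the job is handed in: One shingled row from the tray's own shim (moved under 20 mm): neighbours' centres 47-76 mm apart seen from above, each later shim on top of the one before and sloping (3.5-17 deg) to the floor, all centres within 18 mm of the tray's middle line, within 12 deg of straight, at rest (((horizontal distance between first_shim_center and shim_a_center between 0.047 and 0.076 m and z of shim_a_center in the frame of first_shim_center above 0.002 m and angle between shim_a_center's own z axis and vertical between 0.06 and 0.3 rad and horizontal distance between shim_a_center and shim_b_center between 0.047 and 0.076 m and z of shim_b_center in the frame of shim_a_center above 0.002 m and angle between shim_b_center's own z axis and vertical between 0.06 and 0.3 rad and x of shim_a_center in the frame of tray above -0.055 m and x of shim_b_center in the frame of tray above -0.01 m) or (horizontal distance between first_shim_center and shim_b_center between 0.047 and 0.076 m and z of shim_b_center in the frame of first_shim_center above 0.002 m and angle between shim_b_center's own z axis and vertical between 0.06 and 0.3 rad and horizontal distance between shim_b_center and shim_a_center between 0.047 and 0.076 m and z of shim_a_center in the frame of shim_b_center above 0.002 m and angle between shim_a_center's own z axis and vertical between 0.06 and 0.3 rad and x of shim_b_center in the frame of tray above -0.055 m and x of shim_a_center in the frame of tray above -0.01 m)) and y of first_shim_center in the frame of tray between -0.018 and 0.018 m and z of each of first_shim_center, shim_a_center, shim_b_center in the frame of tray below 0.03 m and angle between the y axis of each of first_shim_center, shim_a_center, shim_b_center and the y axis of tray, either way round below 0.21 rad and x of each of first_shim_center, shim_a_center, shim_b_center in the frame of tray below 0.115 m and y of shim_a_center in the frame of tray between -0.018 and 0.018 m and y of shim_b_center in the frame of tray between -0.018 and 0.018 m and distance of first_shim_center from where it was at the start of the episode below 0.02 m and linear speed of each of first_shim, shim_a, shim_b below 0.02 m/s); the robot touches nothing.
It also fails if it takes over 54 s, if anything falls off the work surface, if the arm or the gripper's body presses on something with over 40 N, if the wrist force passes 120 N, or if a joint passes its speed limit or range.

## Robot

A 6-joint arm with a two-finger parallel gripper is mounted at the origin on the work surface. World frame = base frame: x ahead of the robot, y to its left, z up, the work surface at z = 0. Lengths are in m, angles in rad, forces in N, time in s.
With the tool pointing down it reaches from about 0.35 to 0.725 m from the base axis. Payload 6 kg.
Tool frame: the origin (TCP) lies at the centre of the arm's flange, where the gripper is bolted on; the fingertips stand 173 mm ahead of it and the grasp point (between the pads) lies 155 mm ahead of it; z points along the fingers, y is the line along which they close (so a half turn about z gives the same grasp; the last joint's range is limited). The gripper opens to 85 mm and grips with 20 to 120 N. Pads are 22 mm wide; open, the fingers measure 114 mm over their backs; the gripper's body (76 mm by 85 mm) begins 54 mm behind the grasp point. The pads swing forward as they close: fully open they stand 13 mm farther back than shut.
Start: joints at [0.334, 0.04, 0.085, 0, -1.615, -0.334], TCP at [0.6, 0, 0.405] pointing down, gripper open.
Joint ranges: [-2.56, 2.56], [-1.29, 2.01], [-1.08, 1.49], [-3.29, 1.98], [-2.81, -0.18], [-2.99, 2.99]. Speed limits (rad/s): [2.57, 2.57, 3.01, 3.14, 3.14, 3.14].

## Interface

Orientations are given as a rotation vector (axis times angle).
In Python, from cell import get_state, capture, job_done, silhouettes gives the robot as it stands.
- The arm moves only by the tool jog_arm, never from a script. Its argument "motion" is a list of rows, each an object of numbers: "tx", "ty", "tz": the shift along the tool's x, y, z scaled (see below); "turn": the turn about the tool's z scaled (see below); "gripper": the opening, from -1 (shut) to 1 (fully open). In form: [{"tx": .., "ty": .., "tz": .., "turn": .., "gripper": ..}, ...]. A call has 1 to 12 rows; each row is the pose to reach, as a shift and turn from the pose commanded when the call began, along the tool's axes at that moment, turning the shorter way round; what a row does not reach only later rows make up. The controller multiplies each number of a shift by 0.2 m and each number of a turn by 2 pi rad. A row lasts 1/10 s, in which the tool goes at most 50 mm and 8.59 degrees, less where a joint would pass 70% of its speed; a pose out of reach is approached as far as the arm can. A call with a number of a shift or a turn outside -1 to 1 is refused whole. A call with a gripper value outside its range is refused whole. The fingers move at their own pace and stop on an object; "grip_force" is the grip in N (left out, the last holds). Time passes only in rows, so rows that repeat a pose let the fingers close. It gives the time, the measured TCP pose, the force, the opening and the grip force at its end, in the units of the state.
- get_state(): the state, without advancing time (a new reading comes with each control period).
- capture(name): name is "scene" or "side" or "wrist"; returns a dict with "frame" (420x560x3 uint8, red, green, blue), "K" (3x3 intrinsics, pixels), "k1" (the pictures are not rectified: a ray, as slopes to the right and down, at radius r is drawn at 1 + k1 r^2 times it, then the intrinsics apply), "camera_from_world" (4x4, takes a point from world to camera coordinates). Camera axes: x right, y up, looking along -z (the intrinsics and any distortion apply to the point x, -y, -z); pixel columns grow to the right and rows downward; lengths in m; the calibration is good to about 2 mm. A picture is of the moment at which its call begins. There is no depth.
- job_done(): hands the job in; it is judged then, once.
Trained networks look in a picture, given as the dict that the camera call returned (one of the last four; its "shot" number tells which), for a name from the list of things; names that differ only in an ending like _2 or _b are one class to them, and where a whole thing is asked for, a point or a joint stands for the part that bears it (a point fixed in the world has none). Each returns a list of dicts, best first, with "confidence" (0 to 1); they miss things now and then, are a little off and sometimes report something else, mostly with a low value. They report only what shows in the picture. A call takes as long as a camera call. They do not tell look-alikes from the thing itself.
- silhouettes(label, picture): "pixels" (420x560 bool, what is visible of it) and "rect" ([left, top, width, height] in pixels, round what is visible of it).
The state is a dict: "clock": time; "joint_pos": joint angles; "joint_vel": joint speeds; "joint_torque": joint torques, N m; "tool_pos": TCP position; "tool_rot": TCP orientation; "ft_force": force on the tool from outside, world axes, zero at the start; "moment": the same for the moment, N m; "gripper_width": finger opening in m; "grip_force": force on a finger pad.
Only numpy, scipy, OpenCV 4.12 (cv2) and the standard library are available. Lean on these libraries where they do the work, as an engineer would, in place of code of your own. Each camera call takes 0.05 s, during which the arm holds its last target. There are 200 camera calls.

## Working session

There is one attempt and no reset: what is moved stays moved. The work goes in short steps, Python scripts to look and compute and a tool call to move; the robot and the scene stay as the last step left them, time stands still between calls to the robot, and variables do not carry over. Pictures are saved under pics/ and viewed, at most 10 in all, crops included, and the job is handed in when it is done.

Besides the shell and the picture viewer there is one more tool, called as name([rows], argument=value, ...), one row to a line, values as JSON. jog_arm: Moves the arm, as the interface text tells. Shifts and turns lie within -1 to 1; 1 stands for 0.2 m of shift or 2 pi rad of turn. Its arguments: {"type":"object","properties":{"motion":{"type":"array","items":{"type":"object","properties":{"tx":{"type":"number","minimum":-1,"maximum":1},"ty":{"type":"number","minimum":-1,"maximum":1},"tz":{"type":"number","minimum":-1,"maximum":1},"turn":{"type":"number","minimum":-1,"maximum":1},"gripper":{"type":"number"}}}},"grip_force":{"type":"number"}},"required":["motion"]}

```bash
mkdir -p pics; cat > h.py <<'E'
import numpy as np, cv2
from cell import get_state, capture, job_done, silhouettes
def world(p,uv,z):
    K=p["K"];uv=np.atleast_2d(np.array(uv,float));k=p["k1"]
    d=np.c_[(uv[:,0]-K[0][2])/K[0][0],(uv[:,1]-K[1][2])/K[1][1]]
    u=d.copy()
    for _ in range(30): u=d/(1+k*(u**2).sum(1,keepdims=True))
    T=np.array(p["camera_from_world"]);R=T[:3,:3];c=-R.T@T[:3,3]
    r=np.c_[u[:,0],-u[:,1],-np.ones(len(u))]@R
    return c+r*((z-c[2])/r[:,2])[:,None]
def outline(p,mask,z):
    cs,_=cv2.findContours(mask.astype(np.uint8),cv2.RETR_EXTERNAL,cv2.CHAIN_APPROX_NONE)
    c=max(cs,key=cv2.contourArea)[:,0]
    w=world(p,c,z)[:,:2]
    (x,y),(a,b),t=cv2.minAreaRect((w*1000).astype(np.float32))
    if a<b: a,b,t=b,a,t+90
    return (round(x/1000,4),round(y/1000,4)),(round(a,1),round(b,1)),round((t+90)%180-90,1)
def find(p,label,z):
    for s in silhouettes(label,p):
        m=s["pixels"]
        if m.sum()<30: continue
        col=np.median(p["frame"][m],axis=0)
        print(label,round(s["confidence"],2),s["rect"],col,outline(p,m,z))
def save(p,n): cv2.imwrite("pics/"+n+".png",p["frame"][:,:,::-1])
E
python3 - <<'E'
from h import *
for n in("scene","side"):
    p=capture(n);save(p,n+"0");print(n)
    find(p,"shim_a_center",.008);find(p,"first_shim_center",.012);find(p,"tray",.014)
p=capture("wrist");save(p,"wrist0");print(get_state())
E
```

```text
scene
shim_a_center 0.98 [213.6, 131.2, 33.6, 33.7] [146. 145.  55.] ((0.3476, -0.0802), (96.2, 46.7), -43.3)
shim_a_center 0.61 [223.2, 176.1, 41.0, 28.8] [99. 71. 52.] ((0.4734, -0.0763), (87.9, 42.8), 61.2)
first_shim_center 0.9 [373.6, 146.0, 22.8, 32.9] [100.  79.  68.] ((0.4769, 0.251), (95.4, 44.3), -5.3)
tray 0.92 [346.5, 141.4, 104.9, 122.3] [95. 92. 94.] ((0.5686, 0.2457), (297.2, 158.2), -1.9)
side
shim_a_center 0.97 [368.9, 213.7, 52.9, 28.6] [167. 153.  40.] ((0.3405, -0.0713), (97.2, 49.5), -42.7)
shim_a_center 0.59 [299.1, 203.5, 43.9, 29.6] [117.  79.  55.] ((0.4687, -0.0672), (97.9, 45.7), 62.2)
first_shim_center 0.89 [248.3, 328.2, 72.0, 43.5] [113.  76.  49.] ((0.4708, 0.258), (92.5, 48.7), -5.2)
tray 0.75 [90.0, 282.4, 246.7, 124.0] [101.  96. 102.] ((0.5615, 0.2562), (291.2, 160.1), -2.1)
{'clock': 0.45, 'joint_pos': array([ 3.33723050e-01,  4.02695104e-02,  8.47312926e-02, -6.65386541e-05,
       -1.61552785e+00, -3.33694140e-01]), 'joint_vel': array([ 0.00074796, -0.00083353,  0.00203327, -0.00091813, -0.00074356,
        0.00016876]), 'joint_torque': array([ 1.36466671e-03, -3.67462027e+01,  3.47080600e+01,  6.92608953e+00,
       -1.43533063e-03, -2.22756631e-05]), 'tool_pos': array([5.99993953e-01, 5.00707971e-05, 4.04570893e-01]), 'tool_rot': array([ 2.22132577e+00, -2.22125496e+00, -2.78868340e-04]), 'ft_force': array([-0.02784966, -0.06893252,  0.37664574]), 'moment': array([-0.04385454, -0.03394121,  0.0134123 ]), 'grip_force': 0.0, 'gripper_width': 0.085066671883406}
```

View pics/scene0.png

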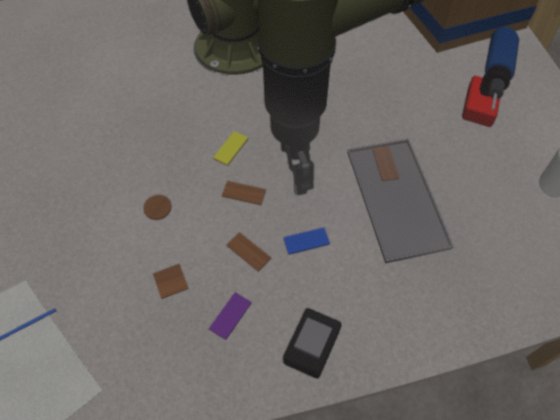

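View pics/wrist0.png

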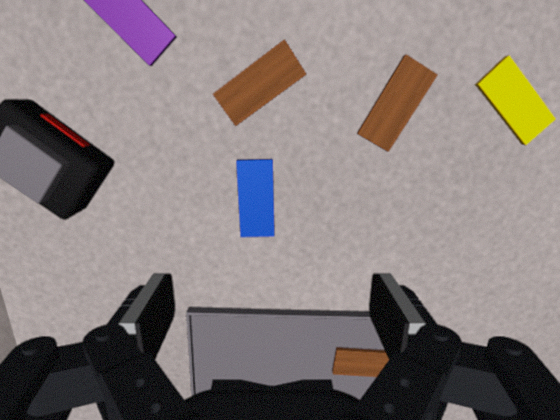

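The scene picture shows brown oblongs at (244,193) and (249,251), with yellow, blue and purple look-alikes around them. The tray is at (400,200), with its own shim at (385,162). The wrist view shows both wanted shims, at (260,82) and (397,103).

```bash
cat >> h.py <<'E'
def brown(p,z,amin=800):
    h=cv2.cvtColor(p["frame"],cv2.COLOR_RGB2HSV)
    m=cv2.inRange(h,(4,95,60),(18,255,255));m=cv2.morphologyEx(m,cv2.MORPH_OPEN,np.ones((3,3)))
    n,l,s,c=cv2.connectedComponentsWithStats(m)
    for i in range(1,n):
        if s[i,4]>amin: print("brown",c[i].round(),s[i,4],outline(p,l==i,z))
E
python3 - <<'E'
from h import *
p=capture("wrist")
find(p,"shim_a_center",.008);brown(p,.008)
find(p,"tray",.014)
T=np.array(p["camera_from_world"]);print(-T[:3,:3].T@T[:3,3])
E
```

```text
shim_a_center 0.77 [358.7, 56.6, 78.9, 95.1] [132.  82.  46.] ((0.4711, -0.0756), (89.8, 43.0), 61.9)
shim_a_center 0.69 [477.5, 56.4, 75.4, 85.5] [205. 204.   0.] ((0.3448, -0.0796), (91.8, 43.3), -44.2)
brown [260.  83.] 3566 ((0.6128, -0.0951), (89.0, 39.0), 35.1)
brown [397. 103.] 3437 ((0.4712, -0.0755), (88.9, 40.1), 61.4)
brown [359. 362.] 1351 ((0.4814, 0.2526), (72.4, 44.1), -4.6)
tray 0.74 [185.0, 307.2, 196.7, 91.0] [121. 116. 123.] ((0.585, 0.2319), (248.2, 137.1), -2.4)
[ 0.60013723 -0.07846796  0.37322546]
```

jog_arm([
  {"tx":-0.8,"ty":0.1},
  {"tx":-0.8,"ty":0.1},
  {"tx":-0.8,"ty":0.1},
  {"tx":-0.8,"ty":0.1},
])

```text
validation failed for argument at $.mo...
```

jog_arm([
  {"tx":-0.75,"ty":0.1},
  {"tx":-0.75,"ty":0.1},
  {"tx":-0.75,"ty":0.1},
  {"tx":-0.75,"ty":0.1},
  {"tx":-0.75,"ty":0.1},
  {"tx":-0.75,"ty":0.1},
])

```text
validation failed for argument at $.mo...
```

```bash
python3 - <<'E'
from h import *
p=capture("wrist");save(p,"tray1")
brown(p,.012);find(p,"tray",.014);find(p,"first_shim_center",.012)
s=get_state();print(s["tool_pos"],s["tool_rot"],s["clock"])
E
```

```text
brown [260.  83.] 3567 ((0.6127, -0.0948), (88.0, 38.6), 35.2)
brown [397. 103.] 3436 ((0.4726, -0.0756), (87.9, 39.7), 61.4)
brown [359. 362.] 1355 ((0.4826, 0.2489), (71.5, 43.9), -4.4)
tray 0.62 [184.6, 309.2, 196.8, 88.3] [121. 116. 123.] ((0.5835, 0.2336), (248.9, 141.4), -1.5)
first_shim_center 0.59 [335.2, 345.2, 52.3, 30.0] [131.  81.  46.] ((0.4827, 0.2483), (71.8, 46.1), -3.8)
[5.99979889e-01 1.38002983e-05 4.04678570e-01] [ 2.22137484e+00 -2.22140542e+00 -1.04015450e-04] 0.75
```

View pics/tray1.png

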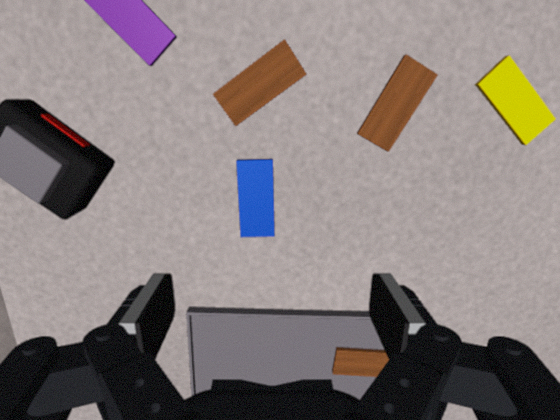

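The arm has not moved, because the rows were refused. I'll give all the fields in each row.

jog_arm([
  {"tx":-0.8,"ty":0.1,"tz":0,"turn":0,"gripper":1},
  {"tx":-0.8,"ty":0.1,"tz":0,"turn":0,"gripper":1},
  {"tx":-0.8,"ty":0.1,"tz":0,"turn":0,"gripper":1},
  {"tx":-0.8,"ty":0.1,"tz":0,"turn":0,"gripper":1},
], grip_force=30)

```text
clock: 1.15
tool_pos: [0.5792, 0.164, 0.4041]
tool_rot: [2.226, -2.217, -0.001]
ft_force: [-0.4, -0.4, -1.0]
gripper_width: 0.0854
grip_force: 0.0
```

jog_arm([
  {"tx":-0.75,"ty":0.1,"tz":0,"turn":0,"gripper":1},
  {"tx":-0.75,"ty":0.1,"tz":0,"turn":0,"gripper":1},
  {"tx":-0.75,"ty":0.1,"tz":0,"turn":0,"gripper":1},
  {"tx":-0.75,"ty":0.1,"tz":0,"turn":0,"gripper":1},
  {"tx":-0.75,"ty":0.1,"tz":0,"turn":0,"gripper":1},
], grip_force=30)

```text
clock: 1.65
tool_pos: [0.5598, 0.311, 0.4041]
tool_rot: [2.223, -2.219, 0.0]
ft_force: [-0.5, -0.5, 0.9]
gripper_width: 0.0853
grip_force: 0.0
```

```bash
python3 - <<'E'
from h import *
p=capture("wrist");save(p,"tray2")
brown(p,.012);find(p,"tray",.014);find(p,"first_shim_center",.012)
s=get_state();print(s["tool_pos"],s["tool_rot"],s["clock"])
E
```

```text
brown [355. 122.] 3358 ((0.4729, 0.253), (89.5, 39.3), -4.9)
tray 0.9 [120.8, 40.1, 299.1, 154.3] [136. 131. 137.] ((0.564, 0.2493), (290.3, 151.3), -1.8)
first_shim_center 0.96 [310.9, 95.8, 91.3, 47.9] [134.  83.  47.] ((0.4734, 0.2531), (91.6, 41.2), -5.0)
[0.56037541 0.30881243 0.40503535] [-2.21978318e+00  2.22273300e+00 -4.12842889e-04] 1.8
```

View pics/tray2.png

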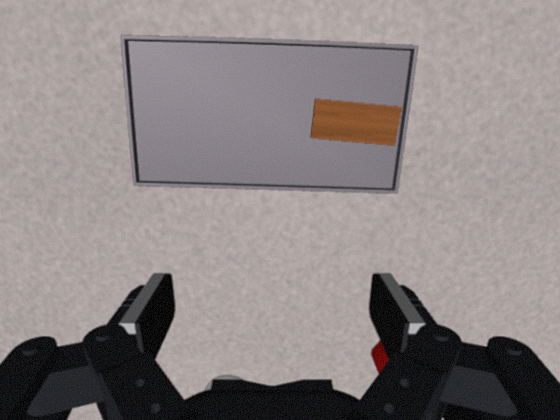

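jog_arm([
  {"tx":0.95,"ty":0.25,"tz":0.5,"turn":0,"gripper":1},
  {"tx":0.95,"ty":0.25,"tz":0.5,"turn":0,"gripper":1},
  {"tx":0.95,"ty":0.25,"tz":0.5,"turn":0,"gripper":0.4},
  {"tx":0.95,"ty":0.25,"tz":0.5,"turn":0,"gripper":0.4},
  {"tx":0.95,"ty":0.25,"tz":0.5,"turn":0,"gripper":0.4},
], grip_force=30)

```text
clock: 2.3
tool_pos: [0.5086, 0.1157, 0.303]
tool_rot: [2.216, -2.225, -0.001]
ft_force: [-0.2, 0.2, 0.3]
gripper_width: 0.06
grip_force: 0.0
```

jog_arm([
  {"tx":0.978,"ty":0.19,"tz":0.35,"turn":0.0794,"gripper":0.4},
  {"tx":0.978,"ty":0.19,"tz":0.35,"turn":0.0794,"gripper":0.4},
  {"tx":0.978,"ty":0.19,"tz":0.35,"turn":0.0794,"gripper":0.4},
  {"tx":0.978,"ty":0.19,"tz":0.35,"turn":0.0794,"gripper":0.4},
  {"tx":0.978,"ty":0.19,"tz":0.35,"turn":0.0794,"gripper":0.4},
  {"tx":0.978,"ty":0.19,"tz":0.35,"turn":0.0794,"gripper":0.4},
  {"tx":0.978,"ty":0.19,"tz":0.35,"turn":0.0794,"gripper":0.4},
])

```text
clock: 3.0
tool_pos: [0.472, -0.0761, 0.2355]
tool_rot: [-1.602, 2.701, -0.001]
ft_force: [0.8, 0.2, 0.0]
gripper_width: 0.0598
grip_force: 0.0
```

```bash
python3 - <<'E'
from h import *
s=get_state();print(s)
p=capture("wrist");save(p,"a1");brown(p,.008)
E
```

```text
{'clock': 3.0, 'joint_pos': array([ 2.63890269e-01, -2.51954050e-01, -4.94320509e-01,  2.74208130e-04,
       -1.32702375e+00, -7.64019660e-01]), 'joint_vel': array([ 0.02929086,  0.0052207 ,  0.01002319, -0.00065954, -0.000868  ,
        0.00173765]), 'joint_torque': array([-8.28523021e-01, -2.08796847e+01,  3.30980086e+01,  6.65469825e+00,
       -2.48737674e-02,  3.00184311e-02]), 'tool_pos': array([ 0.47202587, -0.07605669,  0.23549017]), 'tool_rot': array([-1.60204842e+00,  2.70092259e+00, -9.94558111e-04]), 'ft_force': array([0.75953856, 0.21453394, 0.02912765]), 'moment': array([ 0.04679931, -0.0563954 ,  0.02283084]), 'grip_force': 0.0, 'gripper_width': 0.05981256021917766}
brown [275. 226.] 8566 ((0.4698, -0.0762), (88.7, 39.1), 61.4)
brown [ 78. 289.] 5800 ((0.6099, -0.096), (92.5, 40.0), 35.1)
```

View pics/a1.png

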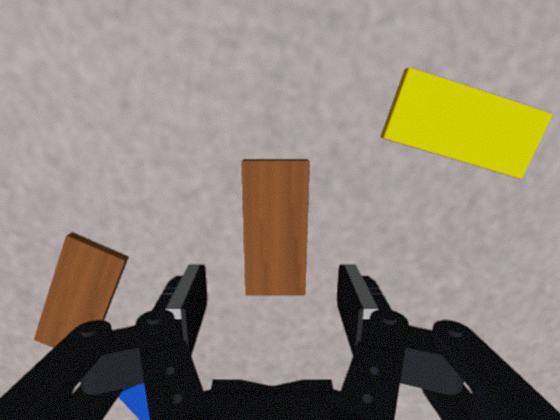

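The shim at (275,226) sits square between the fingers, whose tips are at columns 205 and 340. Going down.

jog_arm([
  {"tx":0,"ty":0,"tz":0.2,"turn":0,"gripper":0.4},
  {"tx":0,"ty":0,"tz":0.27,"turn":0,"gripper":0.4},
  {"tx":0,"ty":0,"tz":0.29,"turn":0,"gripper":0.4},
  {"tx":0,"ty":0,"tz":0.29,"turn":0,"gripper":0.4},
])

```text
clock: 3.45
tool_pos: [0.4723, -0.0751, 0.177]
tool_rot: [1.605, -2.699, 0.001]
ft_force: [1.2, 0.7, 0.4]
gripper_width: 0.0593
grip_force: 0.0
```

jog_arm([
  {"tx":0,"ty":0,"tz":0.01,"turn":0,"gripper":-0.2},
  {"tx":0,"ty":0,"tz":0.01,"turn":0,"gripper":-0.2},
  {"tx":0,"ty":0,"tz":0.01,"turn":0,"gripper":-0.2},
  {"tx":0,"ty":0,"tz":0.01,"turn":0,"gripper":-0.2},
  {"tx":0,"ty":0,"tz":0.01,"turn":0,"gripper":-0.2},
], grip_force=30)

```text
clock: 3.95
tool_pos: [0.4726, -0.0754, 0.176]
tool_rot: [-1.604, 2.699, -0.002]
ft_force: [0.3, 2.3, 5.7]
gripper_width: 0.0388
grip_force: 30.8
```

Gripped, with an opening of 38.8 mm. Next I lift and carry it to the tray.

jog_arm([
  {"tx":0,"ty":0,"tz":-0.25,"turn":0,"gripper":-0.2},
  {"tx":0,"ty":0,"tz":-0.5,"turn":0,"gripper":-0.2},
  {"tx":-0.8,"ty":0.25,"tz":-0.5,"turn":-0.16,"gripper":-0.2},
  {"tx":-0.8,"ty":0.25,"tz":-0.5,"turn":-0.16,"gripper":-0.2},
  {"tx":-0.8,"ty":0.25,"tz":-0.5,"turn":-0.16,"gripper":-0.2},
  {"tx":-0.8,"ty":0.25,"tz":-0.5,"turn":-0.16,"gripper":-0.2},
  {"tx":-0.8,"ty":0.25,"tz":-0.5,"turn":-0.16,"gripper":-0.2},
  {"tx":-0.8,"ty":0.25,"tz":-0.5,"turn":-0.16,"gripper":-0.2},
  {"tx":-0.8,"ty":0.25,"tz":-0.5,"turn":-0.16,"gripper":-0.2},
  {"tx":-0.8,"ty":0.25,"tz":-0.5,"turn":-0.16,"gripper":-0.2},
  {"tx":-0.8,"ty":0.25,"tz":-0.5,"turn":-0.16,"gripper":-0.2},
])

```text
clock: 5.05
tool_pos: [0.5045, 0.0887, 0.2744]
tool_rot: [2.704, -1.598, -0.001]
ft_force: [0.8, -0.2, -1.2]
gripper_width: 0.0388
grip_force: 30.6
```

jog_arm([
  {"tx":-0.637,"ty":-0.515,"tz":0,"turn":-0.164,"gripper":-0.2},
  {"tx":-0.637,"ty":-0.515,"tz":0,"turn":-0.164,"gripper":-0.2},
  {"tx":-0.637,"ty":-0.515,"tz":0,"turn":-0.164,"gripper":-0.2},
  {"tx":-0.637,"ty":-0.515,"tz":0,"turn":-0.164,"gripper":-0.2},
  {"tx":-0.637,"ty":-0.515,"tz":0,"turn":-0.164,"gripper":-0.2},
  {"tx":-0.637,"ty":-0.515,"tz":0.2,"turn":-0.164,"gripper":-0.2},
  {"tx":-0.637,"ty":-0.515,"tz":0.2,"turn":-0.164,"gripper":-0.2},
  {"tx":-0.637,"ty":-0.515,"tz":0.2,"turn":-0.164,"gripper":-0.2},
  {"tx":-0.637,"ty":-0.515,"tz":0.2,"turn":-0.164,"gripper":-0.2},
])

```text
clock: 5.95
tool_pos: [0.5332, 0.2502, 0.2354]
tool_rot: [-3.141, 0.061, -0.002]
ft_force: [0.6, -0.2, 0.3]
gripper_width: 0.0387
grip_force: 30.7
```

```bash
python3 - <<'E'
from h import *
from scipy.spatial.transform import Rotation as R
s=get_state();print(s["tool_pos"],np.degrees(R.from_rotvec(s["tool_rot"]).as_matrix()[:,0]),s["gripper_width"],s["joint_pos"])
p=capture("wrist");save(p,"pa");brown(p,.05)
E
```

```text
[0.53319313 0.25022402 0.23539034] [ 5.72526505e+01 -2.22201522e+00  5.48558850e-02] 0.03869409304370115 [ 7.79086004e-01  5.72815593e-02 -2.07789274e-01  5.30534749e-04
 -1.30487160e+00  7.52780019e-01]
brown [272. 272.] 16511 ((0.5208, 0.2511), (112.6, 44.8), -2.2)
```

View pics/pa.png

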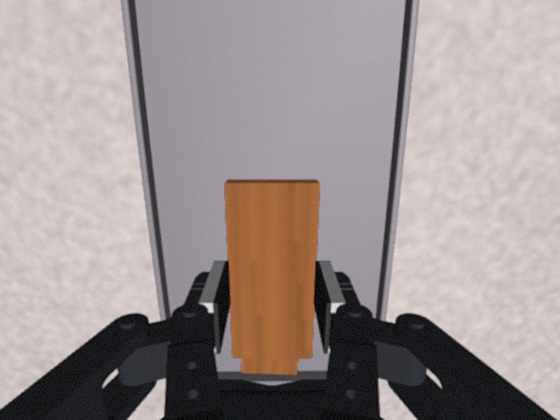

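The shim is held straight and in line with the tray, at columns 225–318 and rows 180–358, and the first shim shows just behind it at row 365. Lowering it.

jog_arm([
  {"tx":0,"ty":0,"tz":0.18,"turn":0,"gripper":-0.2},
  {"tx":0,"ty":0,"tz":0.21,"turn":0,"gripper":-0.2},
  {"tx":0,"ty":0,"tz":0.225,"turn":0,"gripper":-0.2},
  {"tx":0,"ty":0,"tz":0.225,"turn":0,"gripper":-0.2},
])

```text
clock: 6.4
tool_pos: [0.5332, 0.2503, 0.1906]
tool_rot: [-3.141, 0.055, -0.001]
ft_force: [0.1, -0.1, -0.1]
gripper_width: 0.0384
grip_force: 30.7
```

jog_arm([
  {"tx":0,"ty":0,"tz":0.005,"turn":0,"gripper":-0.2},
  {"tx":0,"ty":0,"tz":0.005,"turn":0,"gripper":-0.2},
])

```text
clock: 6.6
tool_pos: [0.5332, 0.2504, 0.1898]
tool_rot: [-3.14, 0.054, -0.002]
ft_force: [0.3, 0.1, 0.7]
gripper_width: 0.0389
grip_force: 30.7
```

jog_arm([
  {"tx":0,"ty":0,"tz":0.005,"turn":0,"gripper":-0.2},
  {"tx":0,"ty":0,"tz":0.005,"turn":0,"gripper":0.3},
  {"tx":0,"ty":0,"tz":0.005,"turn":0,"gripper":0.3},
  {"tx":0,"ty":0,"tz":0.005,"turn":0,"gripper":0.3},
  {"tx":0,"ty":0,"tz":0.005,"turn":0,"gripper":0.3},
  {"tx":0,"ty":0,"tz":-0.2,"turn":0,"gripper":0.3},
  {"tx":0,"ty":0,"tz":-0.5,"turn":0,"gripper":0.4},
  {"tx":-0.4,"ty":0,"tz":-0.6,"turn":0,"gripper":0.4},
  {"tx":-0.4,"ty":0,"tz":-0.6,"turn":0,"gripper":0.4},
  {"tx":-0.4,"ty":0,"tz":-0.6,"turn":0,"gripper":0.4},
])

```text
clock: 7.6
tool_pos: [0.4511, 0.2532, 0.3121]
tool_rot: [-3.137, 0.05, -0.006]
ft_force: [0.0, 0.2, 0.5]
gripper_width: 0.0597
grip_force: 0.0
```

```bash
python3 - <<'E'
from h import *
s=get_state();print(s["tool_pos"],s["clock"])
p=capture("wrist");save(p,"ra");brown(p,.014)
q=capture("side");a=q["frame"][260:420,80:345];cv2.imwrite("pics/rb.png",np.hstack([p["frame"][:,:,::-1][::1],cv2.resize(a[:,:,::-1],None,fx=.9,fy=2.625)[:420]]))
E
```

```text
[0.45105357 0.25321047 0.31208913] 7.6
brown [273. 126.] 10224 ((0.504, 0.2515), (149.9, 41.4), -3.0)
```

View pics/rb.png

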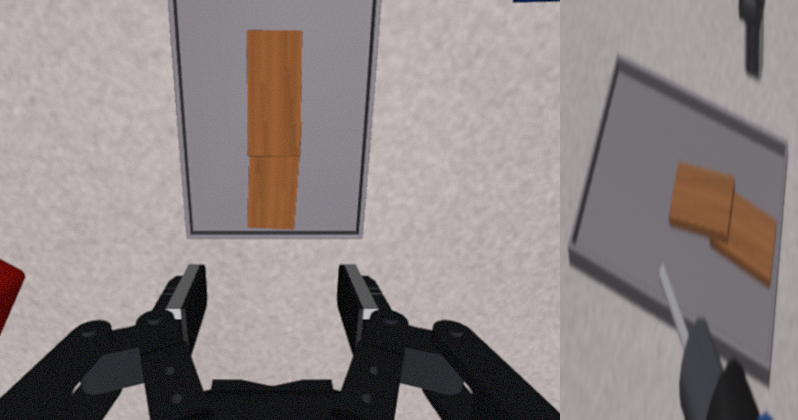

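The second shim lies over the first and slopes to the floor. The two measure 150 mm end to end, so the spacing is 60 mm, and they are straight. Now shim B.

jog_arm([
  {"tx":0.45,"ty":0.9,"tz":0.1,"turn":0,"gripper":0.4},
  {"tx":0.45,"ty":0.9,"tz":0.1,"turn":0,"gripper":0.4},
  {"tx":0.45,"ty":0.9,"tz":0.1,"turn":0,"gripper":0.4},
  {"tx":0.45,"ty":0.9,"tz":0.1,"turn":0,"gripper":0.4},
  {"tx":0.45,"ty":0.9,"tz":0.1,"turn":0,"gripper":0.4},
])

```text
clock: 8.2
tool_pos: [0.5384, 0.0651, 0.2862]
tool_rot: [3.138, -0.064, -0.006]
ft_force: [-0.1, 0.2, -0.5]
gripper_width: 0.0595
grip_force: 0.0
```

jog_arm([
  {"tx":0.404,"ty":0.814,"tz":0.27,"turn":-0.103,"gripper":0.4},
  {"tx":0.404,"ty":0.814,"tz":0.27,"turn":-0.103,"gripper":0.4},
  {"tx":0.404,"ty":0.814,"tz":0.27,"turn":-0.103,"gripper":0.4},
  {"tx":0.404,"ty":0.814,"tz":0.27,"turn":-0.103,"gripper":0.4},
  {"tx":0.404,"ty":0.814,"tz":0.27,"turn":-0.103,"gripper":0.4},
  {"tx":0.404,"ty":0.814,"tz":0.27,"turn":-0.103,"gripper":0.4},
  {"tx":0.404,"ty":0.814,"tz":0.27,"turn":-0.103,"gripper":0.4},
])

```text
clock: 8.9
tool_pos: [0.6122, -0.0955, 0.2339]
tool_rot: [-2.996, -0.944, 0.002]
ft_force: [-0.2, 0.2, 0.2]
gripper_width: 0.0597
grip_force: 0.0
```

```bash
python3 - <<'E'
from h import *
s=get_state();print(s["tool_pos"],s["joint_pos"],s["clock"])
p=capture("wrist");brown(p,.008)
E
```

```text
[ 0.61219474 -0.09545889  0.23388893] [ 1.68026616e-01  1.38535966e-01 -1.23193433e-01 -2.28374659e-05
 -1.31042253e+00  2.01301247e+00] 8.9
brown [272. 226.] 8702 ((0.6137, -0.0945), (88.8, 39.2), 35.0)
brown [499. 318.] 4161 ((0.6462, -0.2577), (62.5, 46.7), -80.8)
```

jog_arm([
  {"tx":0,"ty":0,"tz":0.2,"turn":0,"gripper":0.4},
  {"tx":0,"ty":0,"tz":0.27,"turn":0,"gripper":0.4},
  {"tx":0,"ty":0,"tz":0.29,"turn":0,"gripper":0.4},
  {"tx":0,"ty":0,"tz":0.29,"turn":0,"gripper":0.4},
])

```text
clock: 9.35
tool_pos: [0.6121, -0.095, 0.1769]
tool_rot: [2.994, 0.949, -0.001]
ft_force: [0.0, -1.2, 1.0]
gripper_width: 0.06
grip_force: 0.0
```

jog_arm([
  {"tx":0,"ty":0,"tz":0.01,"turn":0,"gripper":-0.2},
  {"tx":0,"ty":0,"tz":0.01,"turn":0,"gripper":-0.2},
  {"tx":0,"ty":0,"tz":0.01,"turn":0,"gripper":-0.2},
  {"tx":0,"ty":0,"tz":0.01,"turn":0,"gripper":-0.2},
  {"tx":0,"ty":0,"tz":0.01,"turn":0,"gripper":-0.2},
], grip_force=30)

```text
clock: 9.85
tool_pos: [0.6126, -0.0954, 0.1764]
tool_rot: [2.994, 0.948, 0.004]
ft_force: [-0.9, 2.4, 5.1]
gripper_width: 0.0388
grip_force: 30.8
```

jog_arm([
  {"tx":0,"ty":0,"tz":-0.25,"turn":0,"gripper":-0.2},
  {"tx":0,"ty":0,"tz":-0.5,"turn":0,"gripper":-0.2},
  {"tx":0.45,"ty":-0.7,"tz":-0.5,"turn":0,"gripper":-0.2},
  {"tx":0.45,"ty":-0.7,"tz":-0.5,"turn":0,"gripper":-0.2},
  {"tx":0.45,"ty":-0.7,"tz":-0.5,"turn":0,"gripper":-0.2},
  {"tx":0.45,"ty":-0.7,"tz":-0.5,"turn":0,"gripper":-0.2},
  {"tx":0.45,"ty":-0.7,"tz":-0.5,"turn":0,"gripper":-0.2},
])

```text
clock: 10.55
tool_pos: [0.6047, 0.0731, 0.2743]
tool_rot: [-2.993, -0.953, 0.001]
ft_force: [-0.9, -1.4, -0.5]
gripper_width: 0.0388
grip_force: 30.5
```

jog_arm([
  {"tx":0.464,"ty":-0.757,"tz":0,"turn":0.103,"gripper":-0.2},
  {"tx":0.464,"ty":-0.757,"tz":0,"turn":0.103,"gripper":-0.2},
  {"tx":0.464,"ty":-0.757,"tz":0,"turn":0.103,"gripper":-0.2},
  {"tx":0.464,"ty":-0.757,"tz":0,"turn":0.103,"gripper":-0.2},
  {"tx":0.464,"ty":-0.757,"tz":0,"turn":0.103,"gripper":-0.2},
  {"tx":0.464,"ty":-0.757,"tz":0.2,"turn":0.103,"gripper":-0.2},
  {"tx":0.464,"ty":-0.757,"tz":0.2,"turn":0.103,"gripper":-0.2},
  {"tx":0.464,"ty":-0.757,"tz":0.2,"turn":0.103,"gripper":-0.2},
])

```text
clock: 11.35
tool_pos: [0.594, 0.2469, 0.2341]
tool_rot: [3.139, -0.055, -0.003]
ft_force: [0.6, -0.3, 1.3]
gripper_width: 0.0387
grip_force: 30.5
```

jog_arm([
  {"tx":0,"ty":0,"tz":0.16,"turn":0,"gripper":-0.2},
  {"tx":0,"ty":0,"tz":0.195,"turn":0,"gripper":-0.2},
  {"tx":0,"ty":0,"tz":0.205,"turn":0,"gripper":-0.2},
  {"tx":0,"ty":0,"tz":0.205,"turn":0,"gripper":-0.2},
])

```text
clock: 11.75
tool_pos: [0.5943, 0.2479, 0.1952]
tool_rot: [-3.141, 0.053, -0.002]
ft_force: [1.4, 0.1, -0.8]
gripper_width: 0.0387
grip_force: 30.5
```

jog_arm([
  {"tx":0,"ty":0,"tz":0.008,"turn":0,"gripper":-0.2},
  {"tx":0,"ty":0,"tz":0.008,"turn":0,"gripper":0.3},
  {"tx":0,"ty":0,"tz":0.008,"turn":0,"gripper":0.3},
  {"tx":0,"ty":0,"tz":0.008,"turn":0,"gripper":0.3},
  {"tx":0,"ty":0,"tz":0.008,"turn":0,"gripper":0.3},
  {"tx":0,"ty":0,"tz":-0.2,"turn":0,"gripper":0.3},
  {"tx":0,"ty":0,"tz":-0.5,"turn":0,"gripper":0.4},
  {"tx":-0.6,"ty":0,"tz":-0.7,"turn":0,"gripper":0.4},
  {"tx":-0.6,"ty":0,"tz":-0.7,"turn":0,"gripper":0.4},
  {"tx":-0.6,"ty":0,"tz":-0.7,"turn":0,"gripper":0.4},
  {"tx":-0.6,"ty":0,"tz":-0.7,"turn":0,"gripper":0.4},
])

```text
clock: 12.85
tool_pos: [0.4719, 0.2523, 0.3373]
tool_rot: [-3.137, 0.049, -0.006]
ft_force: [0.6, 0.1, -0.7]
gripper_width: 0.0598
grip_force: 0.0
```

```bash
python3 - <<'E'
from h import *
s=get_state();print(s["tool_pos"],s["clock"])
p=capture("wrist");brown(p,.014);find(p,"shim_a_center",.014)
q=capture("side");a=q["frame"][270:420,80:345];cv2.imwrite("pics/rc.png",np.vstack([cv2.resize(p["frame"][:260,100:450,::-1],(530,300)),cv2.resize(a[:,:,::-1],(530,300))]))
E
```

```text
[0.47191119 0.25234843 0.33726674] 12.85
brown [273. 115.] 11454 ((0.5273, 0.2504), (197.2, 41.5), -2.5)
shim_a_center 0.7 [548.4, 307.3, 11.0, 22.3] [190.  172.5   0. ] ((0.329, -0.0323), (30.8, 13.6), 13.9)
shim_a_center 0.58 [250.4, 104.2, 46.6, 71.7] [141.  88.  50.] ((0.5192, 0.2514), (60.3, 40.1), -1.8)
```

View pics/rc.png

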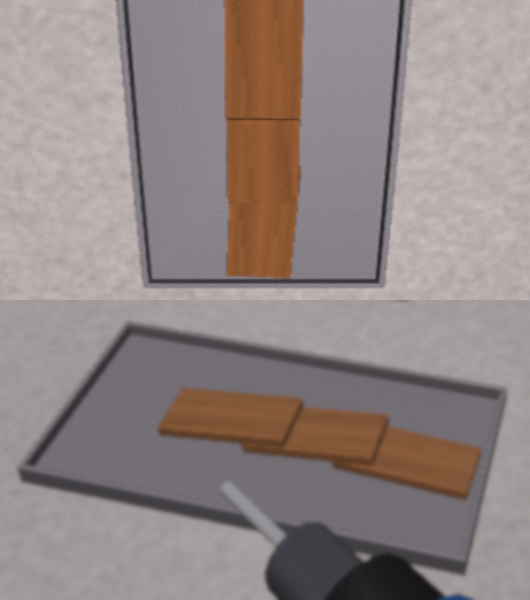

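The side view shows the three shims shingled and straight, each sloping down to the tray floor with steps of about 60 mm. The arm is clear.

```bash
python3 -c "from cell import job_done;print(job_done())"
```

```text
the job is handed in; nothing more can be done
None
```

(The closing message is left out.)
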